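# Scrape a sheared T-bolt out of a fixture plate's slot

### The arm

A 6-joint arm with a two-finger parallel gripper is mounted at the origin on the work surface. World frame = base frame: x ahead of the robot, y to its left, z up, the work surface at z = 0. Lengths are in m, angles in rad, forces in N, time in s.
With the tool pointing down it reaches from about 0.325 to 0.875 m from the base axis. Payload 4.4 kg.
Tool frame: the origin (TCP) lies at the very end of the fingers, on their centre line; the grasp point (between the pads) lies robot.grasp_offset behind it (robot.grasp_offset is the distance from the TCP to the grasp point, in m); y points along the fingers, x is the direction in which the jaws open and shut, and the axes are right-handed (so a half turn about y gives the same grasp; the last joint's range is limited). The gripper opens to 85 mm and grips with 20 to 120 N. Pads are 22 mm wide; open, the fingers measure 114 mm over their backs; the gripper's body (76 mm by 85 mm) begins 54 mm behind the grasp point. The pads swing forward as they close: fully open they stand 13 mm farther back than shut.
Start: joints at [-1.433, 0.207, 1.542, -0, 1.393, -0.15], TCP at [0.163, -0.551, 0.231] pointing down, gripper open.
Joint ranges: [-2.73, 2.73], [-0.86, 2.22], [0.23, 2.46], [-1.11, 4.25], [0.08, 2.63], [-2.82, 2.82]. Speed limits (rad/s): [2.79, 2.79, 3.14, 3.14, 3.14, 3.14].

### API

Orientations are given as a unit quaternion [x, y, z, w].
In Python, from plant import robot gives the robot as it stands. The module is installed in compiled form; this text tells all that it offers.
- The arm moves only by the tool jog_arm, never from a script. Its argument "motion" is a list of rows, each a list of 7 numbers: the shift along the tool's x, y, z in m, then the turn, a rotation vector about the tool's x, y, z in degrees, then the gripper command: -1 is shut, 1 is fully open, values between are in proportion. A call has 1 to 20 rows; each row shifts and turns the commanded pose from where the row before left it, along the tool's axes as they then stand; what a row does not reach is not made up. A row lasts 1/8 s, in which the tool goes at most 62.5 mm and 10.7 degrees, less where a joint would pass 70% of its speed; a pose out of reach is approached as far as the arm can. A call is refused whole if a number of a shift passes 0.0625 or a number of a turn 10.7, either way. A call with a gripper value outside its range is refused whole. The fingers move at their own pace and stop on an object; "force" is the grip in N (left out, the last holds). Time passes only in rows, so rows that do not move let the fingers close. It gives the time, the measured TCP pose, the force and the opening at its end, in the units of the state.
- robot.get_state(): the state, without advancing time (a new reading comes with each control period).
- robot.camera(name): name is "scene" or "top" or "wrist"; returns a dict with "image" (420x560x3 uint8, blue, green, red), "range_z" (420x560 float32, m along the optical axis (not along the pixel's ray), 0 where there is no reading), "K" (3x3 intrinsics, pixels), "T" (4x4, takes a point from camera to world coordinates); the wrist camera has in their place "mount" (4x4, takes a point from camera to tool coordinates, whose origin is the TCP and whose axes are the tool frame's). Camera axes: x right, y down, z forward; pixel columns grow to the right and rows downward; lengths in m; the calibration is good to about 2 mm. A picture is of the moment at which its call begins: read the wrist's pose just before it.
- robot.hand_in(): hands the job in, once; it reports no verdict.
The state is a dict: "t": time; "joint_pos": joint angles; "joint_vel": joint speeds; "joint_efforts": joint torques, N m; "ee_pos": TCP position; "eef_rot": TCP orientation; "wrist_force": force on the tool from outside, world axes, zero at the start; "wrist_torque": the same for the moment, N m; "opening": finger opening in m.
Only numpy, scipy, OpenCV 4.12 (cv2) and the standard library are available. Lean on these libraries where they do the work, as an engineer would, in place of code of your own. Each camera call takes 0.05 s, during which the arm holds its last target.

### The job

Clear the sheared T-bolt head out of the fixture plate's middle T-slot: take the slot scraper from the rack without upsetting the other tools in it, stand its blade in the slot between the end cap and the bolt head, and let go of it there. Take it again with the fingers in line with the slot, so that they pass between the angle plates, and push the bolt head out of the open end into the tray, moving it with the scraper only. Leave the scraper standing in the slot with its shoe on the plate.

Things in the scene. Friction and masses are not known exactly. Their poses are not given: they have to be found in the camera images.
- plate: Fixed aluminium T-slotted fixture plate, 320 (its x) x 180 (y) x 45 mm high. Origin: centre of its underside, on the bench; z up. Three T-slots along x at y = -55, 0, +55 mm; the job is in the middle one. They are open at the +x end; a dark end cap, 10 mm thick and as high as the plate, closes the -x end. A spare T-nut lies loose on the plate at about x = 120, y = -55 mm.
- slot_open_end (a point): Point on the plate's top (45 mm above the bench) on the middle slot's centre line at its open end (plate x = +160, y = 0). Axes as the plate's. The slot: neck 18 mm wide; floor 13 mm above the bench; undercut 30 mm wide from 13 to 25 mm above the bench.
- slot_capped_end (a point): Point on the plate's top on the middle slot's centre line at its capped end (plate x = -160, y = 0). Axes as the plate's.
- angle_plates (a point): Point on the plate's top, on the middle slot, midway between two fixed grey steel angle plates that stand either side of it from plate x = -45 to +65 mm (point at x = 10). Upright inner faces 60 mm apart, tops 110 mm above the bench, feet out to y = 85 mm either side. Fingers astride the slot cannot pass between them; fingers in line with it can. From x = -160 to -45 mm the plate is free.
- tray: Fixed steel scrap tray, 110 x 110 mm, floor 4 mm thick (9 mm lower than the slot's floor), walls 3 mm thick and 30 mm high on three sides; no wall on the side against the plate's open end. Origin: centre of its underside; x points away from the plate, along the slot; z up. Open side at x = -55 mm, 1 mm from the plate's end. A small old nut lies in its far corner.
- scrap (a point): The sheared T-bolt head, steel, about 70 g: square, 27 x 27 x 10 mm, lying loose and a little askew on the floor of the middle slot's undercut (too wide for the neck), with a shank stub 12 mm across and 9 mm high on top. Point: centre of the square, 5 mm above its underside. Starts between plate x = -25 and +70 mm.
- scraper (a point): The slot scraper, about 0.26 kg, upright in the rack. Black block grip 20 (its x) x 40 (y) x 62 mm high (z), on a steel shoe 36 (x) x 46 (y) x 6 mm. Point: centre of the grip, 37 mm above the shoe's underside. x is the pushing direction, the blade's side. In the slot the shoe rides on the plate's top: the point is then 82 mm above the bench and the scraper stands by itself.
- scraper_tip (a point): Lower end of the scraper's blade, at its front face: 18 mm ahead (x) of the grip's centre and 66 mm below it. Axes as the scraper's. The blade is steel, 6 mm thick (x), 12 mm wide (y); it hangs 29 mm down from the shoe, flush with the shoe's front (+x) edge, and clears the slot floor by 3 mm.
- rack: Fixed wooden tool rack, row along its x: block 140 x 60 x 40 mm high, end cheeks 85 mm high at x = -74 and 74. Origin: centre of its underside; z up. Three places at x = -40, 0, 40; tools stand on the block's top, blade or shank in a hole, facing +x, and are drawn straight up by 32 mm or more. Only about 15 mm between grips along the row: fingers fit on the two sides across it (y).
- brush (a point): Another tool in the rack, to be left: grey round-handled brush, 32 mm across, 74 mm high above the rack's block. Point: 37 mm above the block's top, on its axis.
- pick (a point): Another tool in the rack, to be left: pale wooden round-handled pick, 32 mm across, 86 mm high above the rack's block. Point: 43 mm above the block's top, on its axis.

How it is judged:
By the outcome, as a careful person would: the job done as asked, in the order asked, and still so for the second after the job is handed in, with the robot touching nothing.
It also fails if it takes over 58 s, if anything falls off the work surface, if the arm or the gripper's body presses on something with over 40 N, if the wrist force passes 120 N, or if a joint passes its speed limit or range.

## Working session

There is one attempt and no reset: what is moved stays moved. The work goes in short steps, Python scripts to look and compute and a tool call to move; the robot and the scene stay as the last step left them, time stands still between calls to the robot, and variables do not carry over. Pictures are saved under pics/ and viewed, and the job is handed in when it is done.

Besides the shell and the picture viewer there is one more tool, called after "Request:" as a command line: name --pt "numbers of a row" for each row, then --argument value for the rest. jog_arm: Moves the arm, as the interface text tells. Its arguments: {"type":"object","properties":{"motion":{"type":"array"},"force":{"type":"number"}},"required":["motion"]}

```bash
ls; mkdir -p pics; cat > h.py <<'E'
import numpy as np, cv2, pickle
from plant import robot
from scipy.spatial.transform import Rotation as R
def snap(name,tag):
    s=robot.get_state(); c=robot.camera(name)
    cv2.imwrite(f'pics/{tag}.png',c['image'])
    if name=='wrist':
        T=np.eye(4);T[:3,:3]=R.from_quat(s['eef_rot']).as_matrix();T[:3,3]=s['ee_pos'];c['T']=T@c['mount']
    pickle.dump(c,open(f'{tag}.pkl','wb'));return c
def load(tag): return pickle.load(open(f'{tag}.pkl','rb'))
def pts(c):
    z=c['range_z'];v,u=np.indices(z.shape);K=c['K']
    P=np.stack([(u-K[0,2])/K[0,0]*z,(v-K[1,2])/K[1,1]*z,z],-1)
    W=P@c['T'][:3,:3].T+c['T'][:3,3];W[z==0]=np.nan;return W
E
python3 - <<'E'
from h import *
print(robot.get_state(),robot.grasp_offset)
for n in('scene','top'):
    c=snap(n,n+'0');print(c['K'],c['T'])
E
```

```text
pics
{'t': 0.0, 'joint_pos': array([-1.43351182e+00,  2.07416941e-01,  1.54296984e+00, -6.18979167e-06,
        1.39349361e+00, -1.50513880e-01]), 'joint_vel': array([-0.000138  ,  0.00133724, -0.00028108, -0.00058228,  0.00051019,
        0.00059439]), 'joint_efforts': array([ 6.85294322e-05, -3.83034432e+01, -2.91597319e+01, -1.96563474e-04,
        1.02546604e-02, -2.56688895e-05]), 'ee_pos': array([ 0.16308337, -0.55059451,  0.23011996]), 'eef_rot': array([-0.5659594 ,  0.42369972, -0.42256038,  0.56710778]), 'wrist_force': array([-0.32474314, -0.66873843,  0.34641921]), 'wrist_torque': array([-0.00489925,  0.01452806, -0.02045484]), 'opening': 0.08530313994606661} 0.0187
[[476.03150037   0.         268.22681891]
 [  0.         476.03150037 209.03759749]
 [  0.           0.           1.        ]] [[ 0.05492362  0.62999596 -0.77465379  1.41319165]
 [ 0.99848804 -0.03290975  0.04402943 -0.09792337]
 [ 0.0022447  -0.77590079 -0.63085095  0.78375147]
 [ 0.          0.          0.          1.        ]]
[[536.73661517   0.         287.87894596]
 [  0.         536.73661517 206.66170718]
 [  0.           0.           1.        ]] [[ 0.00649131 -0.99780372  0.0659211   0.50789709]
 [-0.99990704 -0.00568627  0.01239249 -0.06149397]
 [-0.01199042 -0.06599541 -0.99774788  1.10297879]
 [ 0.          0.          0.          1.        ]]
```

View pics/scene0.png

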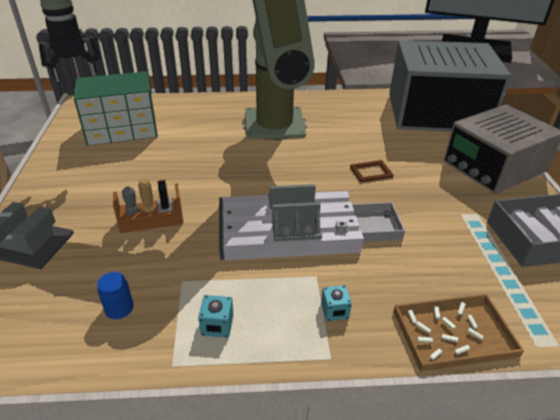

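View pics/top0.png

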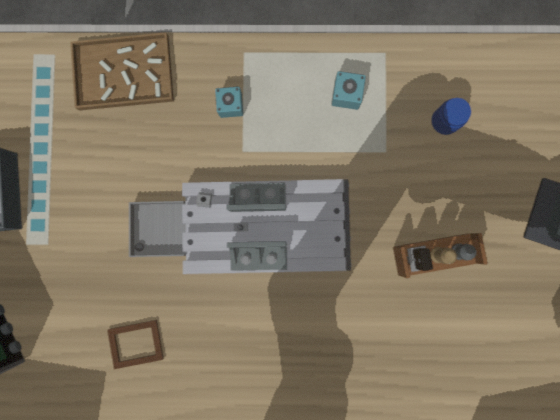

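The top view has world +x up and +y left. The plate's open end and tray are on the left at about (185,228), the cap is at (348,226), and a stub shows in the slot near (242,227). The rack is at (443,254), with the black scraper grip at (422,259), the pick at (447,256) and the brush at (466,252). Next I'll measure these.

```bash
cat > m.py <<'E'
from h import *
c=load('top0');W=pts(c)
im=cv2.resize(c['image'][160:300,120:360],None,fx=3.3,fy=3.3,interpolation=cv2.INTER_CUBIC);cv2.imwrite('pics/topz.png',im)
im=cv2.resize(c['image'][220:290,385:500],None,fx=6,fy=6,interpolation=cv2.INTER_CUBIC);cv2.imwrite('pics/topr.png',im)
for u,v in [(190,220),(340,220),(243,228),(242,227),(150,230),(422,259),(447,256),(466,252),(410,262),(300,100)]:
    print(u,v,W[v,u].round(4))
# plate top
m=np.abs(W[...,2]-0.045)<0.004
n,l,st,ce=cv2.connectedComponentsWithStats(m.astype(np.uint8))
for i in range(1,n):
    if st[i,4]>300: print(st[i])
reg=m.copy();reg[:, :170]=0;reg[:,360:]=0;reg[:170]=0;reg[285:]=0
P=W[reg][:,:2].astype(np.float32);print(len(P),W[reg][:,2].mean());print(cv2.minAreaRect(P))
for lo,hi,box,nm in [(.03,.05,(390,225,495,285),'rackblock'),(.08,.12,(390,225,495,285),'tools'),(.055,.2,(170,170,360,285),'angles'),(.02,.034,(120,190,190,265),'traywall')]:
    u0,v0,u1,v1=box;q=np.zeros_like(m);q[v0:v1,u0:u1]=1;q&=(W[...,2]>lo)&(W[...,2]<hi)
    n,l,st,ce=cv2.connectedComponentsWithStats(q.astype(np.uint8))
    for i in range(1,n):
        if st[i,4]>25:
            A=W[l==i];print(nm,st[i],A.mean(0).round(4),cv2.minAreaRect(A[:,:2].astype(np.float32)))
E
python3 m.py
```

```text
190 220 [0.5503 0.145  0.0448]
340 220 [ 0.5527 -0.1525  0.0298]
243 228 [0.5357 0.042  0.0231]
242 227 [0.5373 0.0427 0.0363]
150 230 [0.5309 0.235  0.0036]
422 259 [ 0.4785 -0.2968  0.1072]
447 256 [ 0.4847 -0.3383  0.1232]
466 252 [ 0.492  -0.3758  0.1135]
410 262 [ 0.4707 -0.2878  0.0461]
300 100 [ 0.8036 -0.0716  0.0012]
[ 182  179  169   95 8245]
8252 0.04511851554640334
((0.5396347641944885, -0.003783121705055237), (0.18019677698612213, 0.3306199312210083), 1.563812017440796)
rackblock [ 402  233   75   42 1113] [ 0.4895 -0.345   0.0414] ((0.4865044057369232, -0.34763598442077637), (0.060128502547740936, 0.13641123473644257), 10.387392044067383)
rackblock [395 246   7  31  56] [ 0.4719 -0.2658  0.0409] ((0.47216328978538513, -0.2657259404659271), (0.05903594195842743, 0.0043151769787073135), 6.927097320556641)
tools [476 233  11  32 152] [ 0.499  -0.4141  0.0845] ((0.49865996837615967, -0.4145489037036896), (0.05943480506539345, 0.00969174224883318), 10.036849021911621)
tools [455 244  21  16 263] [ 0.4928 -0.3778  0.1046] ((0.49261921644210815, -0.3754603862762451), (0.027833
[... 496 characters left out ...]
278473, 0.028483156114816666), 83.52201843261719)
angles [ 226  183   60   29 1188] [0.5918 0.0125 0.0783] ((0.596369743347168, 0.01222354918718338), (0.05486408993601799, 0.10935025662183762), 1.5818425416946411)
angles [196 192  15  15 153] [0.5911 0.1173 0.0611] ((0.5911338925361633, 0.11764847487211227), (0.025722723454236984, 0.027759291231632233), 82.3258056640625)
angles [ 226  241   61   30 1229] [0.4845 0.0096 0.0765] ((0.4818183481693268, 0.009438429027795792), (0.05482132360339165, 0.10988947749137878), 1.5852757692337036)
traywall [129 201  55  56 329] [0.5347 0.2386 0.0284] ((0.5337478518486023, 0.2166493833065033), (0.11024272441864014, 0.10966308414936066), 1.7789835929870605)
```

View pics/topz.png

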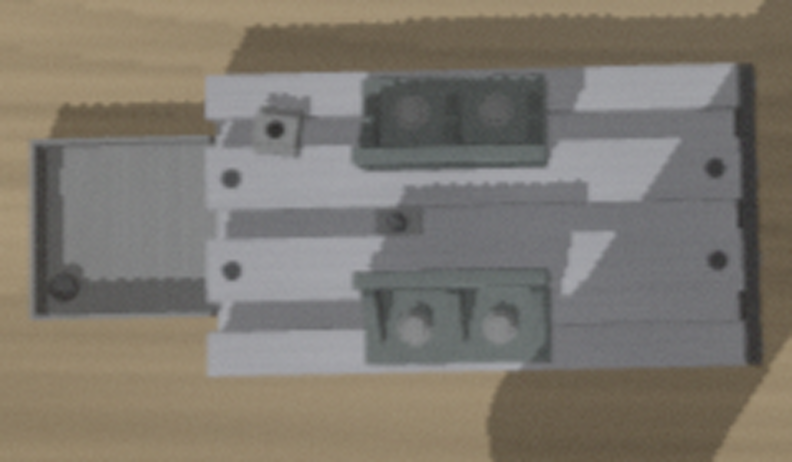

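View pics/topr.png

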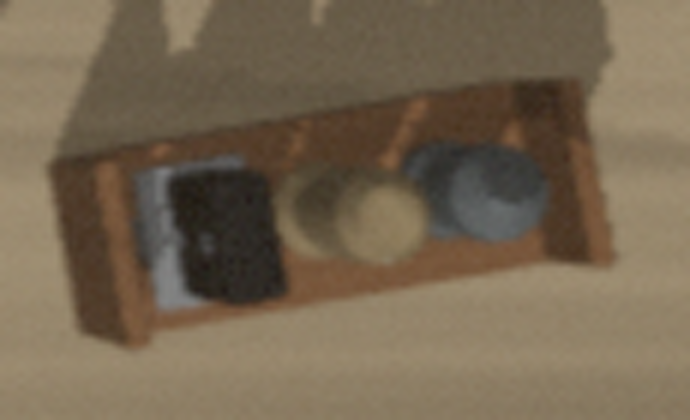

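The rack centre comes out at about (0.485,-0.342), with its axis 10.4° off world y. The scraper at (0.478,-0.303) agrees with its place at 40 mm along. I'll check the wrist camera and the slot line before moving.

```bash
python3 - <<'E'
from h import *
s=robot.get_state();M=R.from_quat(s['eef_rot']).as_matrix();print('tool axes cols',M.round(3).tolist())
c=snap('wrist','w0');print(c['mount'].round(3),c['K'].round(1))
W=pts(load('top0'))
# slot centreline: per column, find rows between plate tops where z<0.040
for u in list(range(190,226,5))+list(range(295,345,6)):
    col=W[205:252,u];low=col[:,2]<0.036
    idx=np.where(low)[0]
    if len(idx): 
        # top-edge pixels bordering
        a,b=idx[0]-1,idx[-1]+1
        a=max(a,0)
        if b<len(col): print(u,col[a].round(4),col[b].round(4),len(idx),((col[a]+col[b])/2)[:2].round(4))
E
```

```text
tool axes cols [[0.284, -0.0, 0.959], [-0.959, 0.002, 0.284], [-0.002, -1.0, 0.0]]
[[ 1.     0.    -0.001  0.   ]
 [ 0.001 -0.313  0.95  -0.143]
 [-0.    -0.95  -0.313  0.081]
 [ 0.     0.     0.     1.   ]] [[367.8   0.  275.5]
 [  0.  367.8 206.5]
 [  0.    0.    1. ]]
```

View pics/w0.png

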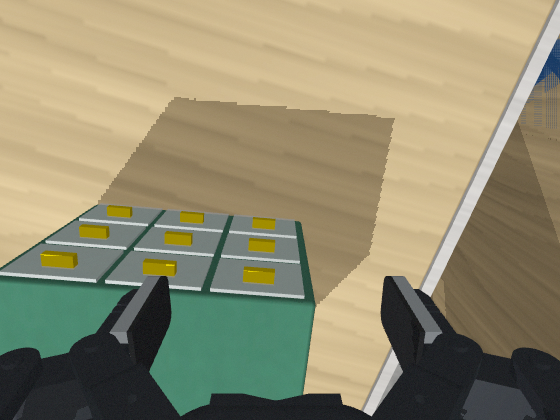

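Request:
jog_arm --pt "-0.0148 -0.004 0.0373 0 0 0 1" --pt "-0.0148 -0.004 0.0373 0 0 0 1" --pt "-0.0148 -0.004 0.0373 0 0 0 1" --pt "-0.0148 -0.004 0.0373 0 0 0 1" --pt "-0.0148 -0.004 0.0373 0 0 0 1" --pt "-0.0148 -0.004 0.0373 0 0 0 1" --pt "-0.0148 -0.004 0.0373 0 0 0 1" --pt "-0.0148 -0.004 0.0373 0 0 0 1" --pt "-0.0148 -0.004 0.0373 0 0 0 1" --pt "-0.0148 -0.004 0.0373 0 0 0 1" --pt "0 0 0 0 -10.5 0 1" --pt "0 0 0 0 -10.5 0 1" --pt "0 0 0 0 -10.5 0 1" --pt "0 0 0 0 -10.5 0 1" --pt "0 0 0 0 -10.5 0 1" --pt "0 0 0 0 -10.5 0 1" --pt "0 0 0 0 -10.5 0 1" --pt "0 0 0 0 -10.4 0 1"

```text
t: 2.4
ee_pos: [0.4786, -0.3034, 0.2708]
eef_rot: [-0.704, -0.066, 0.066, 0.704]
wrist_force: [0.4, 0.2, -1.0]
opening: 0.0852
```

```bash
python3 - <<'E'
from h import *
s=robot.get_state();M=R.from_quat(s['eef_rot']).as_matrix();print(s['t'],s['ee_pos'],s['joint_pos'].round(3),M.round(3).tolist())
c=snap('wrist','w1');c=snap('scene','scene1')
W=pts(load('top0'))
for u in (200,215,310,330): print(u,[(v,*(W[v,u]*1000).round(0).astype(int)) for v in range(208,250,2)])
E
```

```text
2.4 [ 0.47861977 -0.30335855  0.27076168] [-0.718  0.161  1.512  0.     1.469 -0.905] [[0.983, -0.001, -0.186], [0.186, 0.001, 0.983], [-0.001, -1.0, 0.001]]
200 [(208, np.int64(574), np.int64(125), np.int64(47)), (210, np.int64(570), np.int64(125), np.int64(45)), (212, np.int64(566), np.int64(125), np.int64(48)), (214, np.int64(562), np.int64(126), np.int64(42)), (216, np.int64(558), np.int64(125), np.int64(47)), (218, np.int64(554), np.int64(125), np.int64(45)), (220, np.int64(550), np.int64(125), np.int64(45)), (222, np.int64(546), np.int64(125), np.int64(47)), (224, np.int64(544), np.int64(131), np.int64(11)), (226, np.int64(540), np.int64(131), np.int64(10)), (228, np.int64(535), np.int64(130), np.int64(13)), (230, np.int64(531), np.int64(130), np.int64(14)), (232, np.int64(527), np.int64(125), np.int64(46)), (234, np.int64(523), np.int64(125), np.int64(43)), (236, np.int64(519), np.int64(125), np.int64(44)), (238, np.int64(515), np.int64(124), np.int64(47)), (240, np.int64(511), np.int64(125), np.int64(41)), (242, np.int64(507), np.int64(125), np.int64(42)), (244, np.int64(503)
[... 2775 characters left out ...]
, np.int64(16)), (226, np.int64(541), np.int64(-134), np.int64(13)), (228, np.int64(537), np.int64(-133), np.int64(16)), (230, np.int64(532), np.int64(-131), np.int64(46)), (232, np.int64(528), np.int64(-132), np.int64(44)), (234, np.int64(524), np.int64(-132), np.int64(45)), (236, np.int64(520), np.int64(-132), np.int64(45)), (238, np.int64(517), np.int64(-132), np.int64(45)), (240, np.int64(513), np.int64(-131), np.int64(47)), (242, np.int64(509), np.int64(-132), np.int64(44)), (244, np.int64(505), np.int64(-131), np.int64(47)), (246, np.int64(501), np.int64(-131), np.int64(49)), (248, np.int64(497), np.int64(-134), np.int64(14))]<stdin>:5: RuntimeWarning: invalid value encountered in cast
```

View pics/w1.png

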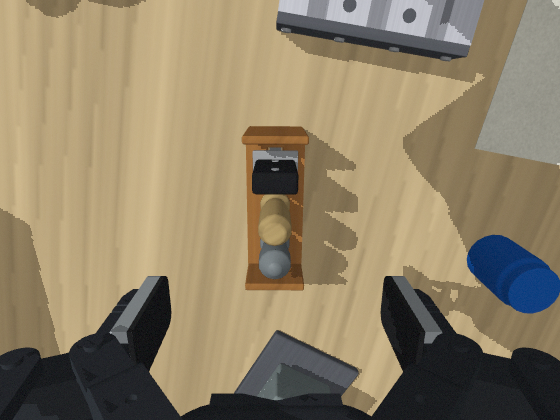

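```bash
python3 - <<'E'
from h import *
c=load('w1');im=c['image'][115:300,225:325]
cv2.imwrite('pics/w1z.png',cv2.resize(im,None,fx=3.2,fy=3.2,interpolation=cv2.INTER_CUBIC)[:,:])
im=load('scene1')['image'][160:240,100:200]
cv2.imwrite('pics/s1z.png',cv2.resize(im,None,fx=6,fy=6,interpolation=cv2.INTER_CUBIC))
E
```

```text
(no output)
```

View pics/w1z.png

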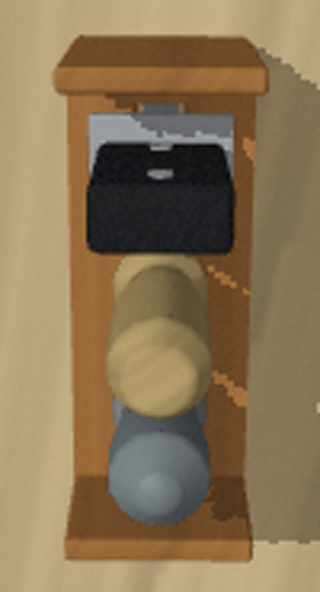

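View pics/s1z.png

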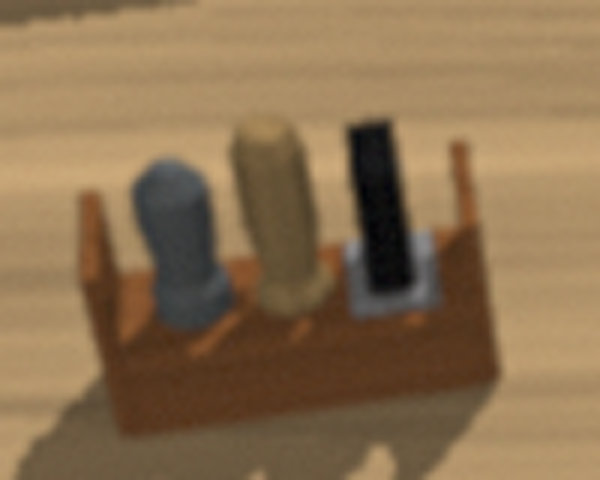

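The wrist picture shows a grey blade-width piece and a hole at the shoe's +y edge, near (160,107) in the zoom, and light marks on the grip's +y side. The scraper therefore faces +y, towards the open end, and this grasp yaw suits it. I'll check the grip position in the wrist depth image.

```bash
python3 - <<'E'
from h import *
W=pts(load('w1'))
g=(W[...,2]>.099)&(W[...,2]<.112)&(load('w1')['image'].max(2)<60)
g[:, :225]=0;g[:,325:]=0;g[:115]=0;g[215:]=0
A=W[g];print(len(A),A.mean(0),cv2.minAreaRect(A[:,:2].astype(np.float32)))
g=(W[...,2]>.081)&(W[...,2]<.09);g[:, :225]=0;g[:,325:]=0;g[:115]=0;g[160:]=0
A=W[g];print(len(A),A.mean(0),cv2.minAreaRect(A[:,:2].astype(np.float32)))
s=robot.get_state()
M=R.from_quat(s['eef_rot']).as_matrix();print((M.T@(np.array([.4783,-.303,.0775])-s['ee_pos'])).round(4), np.degrees(np.arctan2(M[1,0],M[0,0])))
E
```

```text
1061 [ 0.4778992  -0.30130293  0.10754713] ((0.4781211316585541, -0.30242031812667847), (0.03907926380634308, 0.01977875456213951), 10.345474243164062)
649 [ 0.47175276 -0.26908172  0.08474103] ((0.47218430042266846, -0.2692575752735138), (0.05896637961268425, 0.008231069892644882), 10.49489974975586)
[-0.0002  0.1933  0.0003] 10.373840132511862
```

Request:
jog_arm --pt "0 0.03 0 0 0 0 1" --pt "0 0.035 0 0 0 0 1" --pt "0 0.035 0 0 0 0 1" --pt "0 0.035 0 0 0 0 1" --pt "0 0.03 0 0 0 0 1" --pt "0 0.02 0 0 0 0 1" --pt "0 0.01 0 0 0 0 1" --pt "0 0.005 0 0 0 0 1" --pt "0 0 0 0 0 0 -1" --pt "0 0 0 0 0 0 -1" --pt "0 0 0 0 0 0 -1" --pt "0 0 0 0 0 0 -1" --pt "0 0 0 0 0 0 -1" --pt "0 0 0 0 0 0 -1" --force 60

```text
t: 4.25
ee_pos: [0.4796, -0.3043, 0.0724]
eef_rot: [0.705, 0.065, -0.064, -0.704]
wrist_force: [-0.1, -0.6, 5.7]
opening: 0.0392
```

```bash
python3 - <<'E'
from h import *
c=snap('wrist','w2');s=robot.get_state();print(s['t'],s['ee_pos'],s['wrist_force'],s['wrist_torque'],s['opening'])
E
```

```text
4.3 [ 0.47958997 -0.30426448  0.07242854] [-0.81582817 -0.65093176  5.36931873] [ 0.02055683  0.13970144 -0.03349348] 0.03971676021290014
```

View pics/w2.png

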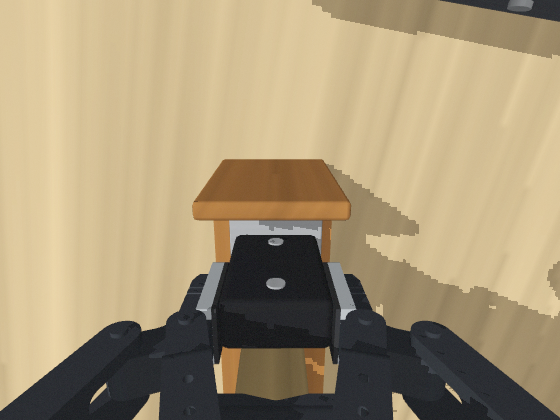

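The pads hold both 40 mm sides of the grip, with an opening of 39.7 mm. Now I'll lift it straight up.

Request:
jog_arm --pt "0 -0.005 0 0 0 0 -1" --pt "0 -0.01 0 0 0 0 -1" --pt "0 -0.015 0 0 0 0 -1" --pt "0 -0.02 0 0 0 0 -1" --pt "0 -0.025 0 0 0 0 -1" --pt "0 -0.025 0 0 0 0 -1" --pt "0 -0.025 0 0 0 0 -1" --pt "0 -0.01 0 0 0 0 -1" --pt "0 0 0 0 0 0 -1"

```text
t: 5.42
ee_pos: [0.4792, -0.3039, 0.2073]
eef_rot: [0.705, 0.064, -0.064, -0.704]
wrist_force: [0.3, 0.1, -2.3]
opening: 0.0393
```

```bash
python3 - <<'E'
from h import *
s=robot.get_state();print(s['t'],s['ee_pos'],s['wrist_force'],s['wrist_torque'],s['opening'],s['joint_pos'].round(3))
M=R.from_quat(s['eef_rot']).as_matrix();print(M.round(4).tolist())
c=snap('wrist','w3');c2=snap('scene','scene3');snap('top','top3')
im=c2['image'][130:240,100:240];cv2.imwrite('pics/s3z.png',cv2.resize(im,None,fx=5,fy=5,interpolation=cv2.INTER_CUBIC))
E
```

```text
5.425 [ 0.47919201 -0.30386173  0.20725523] [ 0.25879249  0.07088162 -2.26057466] [0.00106633 0.04286872 0.03958583] 0.03927689481538588 [-0.718  0.21   1.589  0.     1.341 -0.899]
[[0.9836, 0.0015, -0.1803], [0.1803, -0.0012, 0.9836], [0.0012, -1.0, -0.0015]]
```

View pics/w3.png

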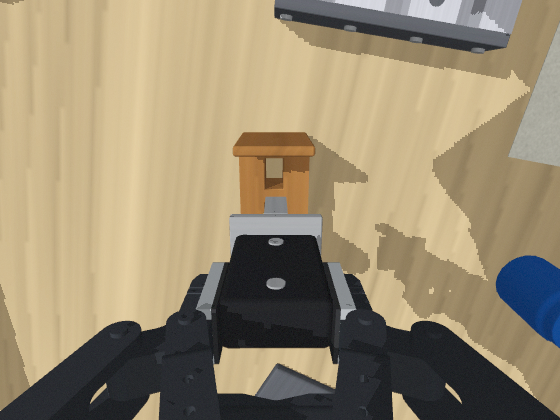

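View pics/s3z.png

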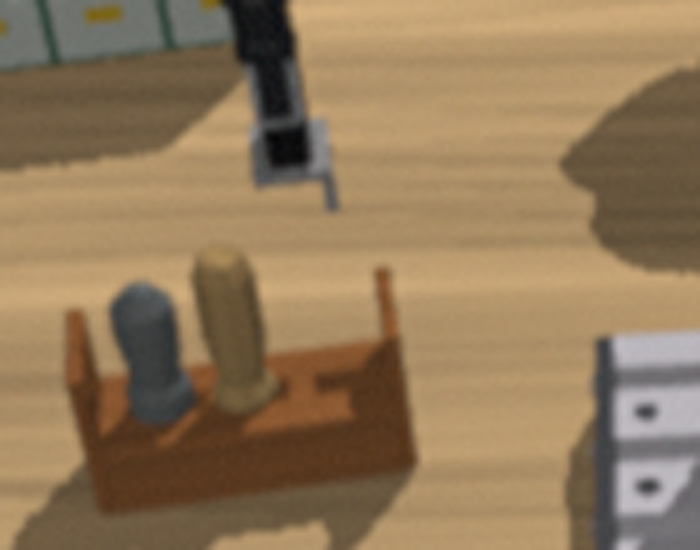

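Blade is on the +y side, and the brush and pick stand undisturbed. I'll carry it over the free part of the slot, grip centre at about plate x = -100, and align there.

Request:
jog_arm --pt "0.0137 0 0.0257 0 0 0 -1" --pt "0.0197 0 0.0377 0 0 0 -1" --pt "0.0197 0 0.0377 0 0 0 -1" --pt "0.0197 0 0.0377 0 0 0 -1" --pt "0.0157 0 0.0307 0 0 0 -1" --pt "0.0101 0 0.0192 0 0 0 -1" --pt "0 0 0 0 4.4 0 -1" --pt "0 0 0 0 4.4 0 -1" --pt "0 0.02 0 0 0 0 -1" --pt "0 0.03 0 0 0 0 -1" --pt "0 0.02 0 0 0 0 -1" --pt "0 0 0 0 0 0 -1" --pt "0 0 0 0 0 0 -1"

```text
t: 7.2
ee_pos: [0.542, -0.1003, 0.1365]
eef_rot: [0.707, 0.01, -0.01, -0.707]
wrist_force: [-0.2, 0.4, -1.8]
opening: 0.0396
```

```bash
python3 - <<'E'
from h import *
s=robot.get_state();print(s['t'],s['ee_pos'],s['wrist_force'],s['opening'],s['joint_pos'].round(3))
M=R.from_quat(s['eef_rot']).as_matrix();print(M.round(4).tolist())
c=snap('wrist','w4');c2=snap('scene','scene4')
im=c2['image'][170:270,200:370];cv2.imwrite('pics/s4z.png',cv2.resize(im,None,fx=4.5,fy=4.5,interpolation=cv2.INTER_CUBIC))
E
```

```text
7.2 [ 0.5420422  -0.10028505  0.13649013] [-0.19164846  0.42866143 -1.76177993] 0.039593243561931994 [-0.34   0.253  1.693  0.     1.195 -0.368]
[[0.9996, 0.0001, -0.0277], [0.0277, -0.0, 0.9996], [0.0001, -1.0, -0.0]]
```

View pics/w4.png

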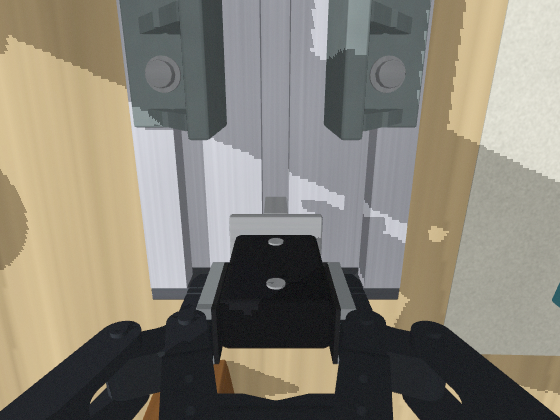

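View pics/s4z.png

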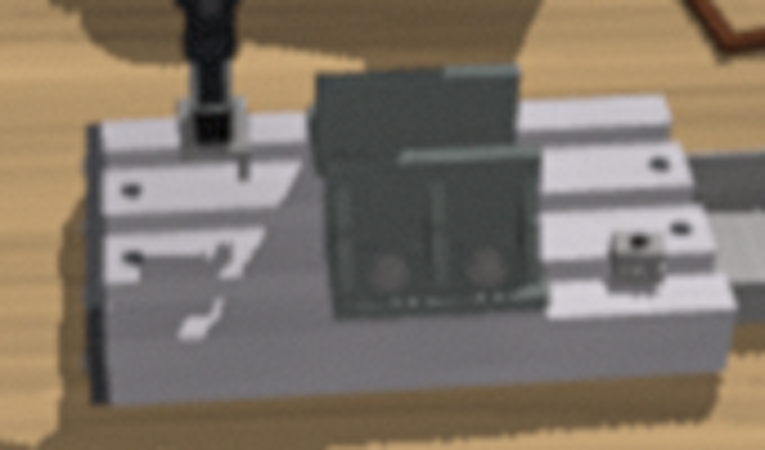

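The wrist picture shows the blade at columns 265–287 in front of the shoe, and the slot running up the image at about columns 263–290. I'll measure the slot centre against the tool's line.

```bash
python3 - <<'E'
from h import *
c=load('w4');g=cv2.cvtColor(c['image'],cv2.COLOR_BGR2GRAY).astype(float)
s=robot.get_state();M=R.from_quat(s['eef_rot']).as_matrix()
K=c['K'];T=c['T']
def toz(u,v,z):
    d=T[:3,:3]@np.array([(u-K[0,2])/K[0,0],(v-K[1,2])/K[1,1],1]);o=T[:3,3];return o+d*(z-o[2])/d[2]
W=pts(c)
for v in range(20,196,15):
    low=np.where(W[v,240:315,2]<0.037)[0]+240
    if len(low)<5: continue
    # leftmost and rightmost transitions by depth -> on plate top
    a,b=low[0]-.5,low[-1]+.5
    A,B=toz(a,v,.045),toz(b,v,.045)
    ta,tb=M.T@(A-s['ee_pos']),M.T@(B-s['ee_pos'])
    print(v,a,b,'y %.3f'%A[1],'edges toolx %.4f %.4f mid %.4f w %.4f z %.3f'%(ta[0],tb[0],(ta[0]+tb[0])/2,tb[0]-ta[0],ta[2]))
# blade columns
print(g[206,255:300].astype(int)); print(g[190,255:300].astype(int))
bl=W[200:213,268:285];print(np.nanmean(bl.reshape(-1,3),0), (np.nanmean(bl.reshape(-1,3),0)-s['ee_pos'])@M)
print('shoe',W[225,276],((W[225,276]-s['ee_pos'])@M).round(4))
z=W[225,225:330]; print([(u+225,(((z[u]-s['ee_pos'])@M)*1000).round(1).tolist()) for u in (8,20,50,80,93)])
E
```

```text
20 259.5 290.5 y 0.016 edges toolx -0.0094 0.0084 mid -0.0005 w 0.0178 z 0.117
35 259.5 289.5 y 0.008 edges toolx -0.0096 0.0079 mid -0.0008 w 0.0175 z 0.109
50 260.5 289.5 y -0.000 edges toolx -0.0091 0.0080 mid -0.0005 w 0.0171 z 0.101
65 260.5 289.5 y -0.009 edges toolx -0.0092 0.0081 mid -0.0005 w 0.0173 z 0.092
80 260.5 289.5 y -0.017 edges toolx -0.0093 0.0082 mid -0.0005 w 0.0175 z 0.084
95 260.5 289.5 y -0.026 edges toolx -0.0094 0.0083 mid -0.0006 w 0.0177 z 0.075
110 260.5 288.5 y -0.034 edges toolx -0.0095 0.0078 mid -0.0009 w 0.0173 z 0.066
125 261.5 288.5 y -0.044 edges toolx -0.0090 0.0079 mid -0.0006 w 0.0169 z 0.057
140 261.5 288.5 y -0.053 edges toolx -0.0091 0.0080 mid -0.0006 w 0.0171 z 0.048
155 261.5 288.5 y -0.062 edges toolx -0.0092 0.0081 mid -0.0006 w 0.0173 z 0.038
170 261.5 288.5 y -0.072 edges toolx -0.0093 0.0082 mid -0.0006 w 0.0175 z 0.029
185 261.5 288.5 y -0.082 edges toolx -0.0095 0.0083 mid -0.0006 w 0.0178 z 0.019
[200 203 202 201 203 202 203 105 146 138 119 120 119 119 120 120 117 116
 114 117 118 118 117 118 118 119 120 122 119 116 116 117 130 170 204 200
 200 201 202 202 202 200 202 205 208]
[202 202 202 201 203 203 185 116 147 145 148 145 147 151 149 146 146 147
 148 150 147 145 141 146 146 147 145 149 149 148 145 144 146 159 202 202
 201 203 202 201 205 203 203 206 209]
[ 0.54238847 -0.0808341   0.09294856] [0.0001362  0.04448008 0.01970316]
shoe [ 0.54250718 -0.08566687  0.10874928] [0.0002 0.0287 0.0149]
[(233, [-21.0, 27.3, 15.4]), (245, [-15.0, 26.3, 15.7]), (275, [-0.3, 26.4, 15.7]), (305, [14.4, 26.8, 15.6]), (318, [20.8, 26.7, 15.6])]
```

Slot middle is at -0.6 mm in tool x, its width reads 17.5 mm against 18, and the yaw matches. I'll shift -0.5 mm and lower.

Request:
jog_arm --pt "-0.0005 0.01 0 0 0 0 -1" --pt "0 0.015 0 0 0 0 -1" --pt "0 0.01 0 0 0 0 -1" --pt "0 0.01 0 0 0 0 -1" --pt "0 0.006 0 0 0 0 -1" --pt "0 0.003 0 0 0 0 -1" --pt "0 0 0 0 0 0 -1"

```text
t: 8.18
ee_pos: [0.5414, -0.1002, 0.0822]
eef_rot: [-0.707, -0.01, 0.01, 0.707]
wrist_force: [0.6, -0.4, -2.3]
opening: 0.0396
```

```bash
python3 - <<'E'
from h import *
s=robot.get_state();print(s['t'],s['ee_pos'],s['wrist_force'],s['wrist_torque'],s['opening'])
E
```

```text
8.175 [ 0.5413586  -0.10024071  0.08223896] [ 0.63904617 -0.41713058 -2.27085497] [0.00225019 0.01590866 0.01797818] 0.0396115557896934
```

No contact so far, and about 4.7 mm to go.

Request:
jog_arm --pt "0 0.002 0 0 0 0 -1" --pt "0 0.0015 0 0 0 0 -1" --pt "0 0.001 0 0 0 0 -1" --pt "0 0 0 0 0 0 -1"

```text
t: 8.68
ee_pos: [0.5412, -0.1002, 0.0777]
eef_rot: [-0.707, -0.01, 0.01, 0.707]
wrist_force: [-0.6, -0.6, -2.1]
opening: 0.0392
```

```bash
python3 - <<'E'
from h import *
s=robot.get_state();print(s['t'],s['ee_pos'],s['wrist_force'],s['wrist_torque'],s['opening'])
c=snap('wrist','w5')
W=pts(c);M=R.from_quat(s['eef_rot']).as_matrix()
print('shoe top z',[W[225,u].round(4).tolist() for u in (245,275,305)])
E
```

```text
8.675 [ 0.54123564 -0.1001651   0.07771873] [-0.584867   -0.57189141 -2.06158447] [0.00402134 0.0141045  0.01794332] 0.03917261146723189
shoe top z [[0.5265, -0.0851, 0.0521], [0.5412, -0.0849, 0.0517], [0.556, -0.0848, 0.0509]]
```

View pics/w5.png

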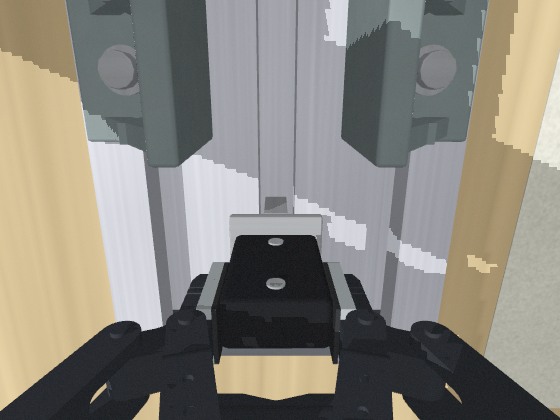

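The blade is inside the neck and the shoe is about 0.5 mm above the plate.

Request:
jog_arm --pt "0 0.0005 0 0 0 0 -1" --pt "0 0.0005 0 0 0 0 -1" --pt "0 0 0 0 0 0 -1"

```text
t: 9.1
ee_pos: [0.5414, -0.1002, 0.0774]
eef_rot: [0.707, 0.01, -0.01, -0.707]
wrist_force: [-2.0, 1.0, 3.8]
opening: 0.0394
```

The shoe is touching, with about 6 N of support. Release, wait, then rise well clear.

Request:
jog_arm --pt "0 0 0 0 0 0 -0.1" --pt "0 0 0 0 0 0 0.3" --pt "0 0 0 0 0 0 1" --pt "0 0 0 0 0 0 1" --pt "0 0 0 0 0 0 1" --pt "0 -0.02 0 0 0 0 1" --pt "0 -0.04 0 0 0 0 1" --pt "0 -0.05 0 0 0 0 1" --pt "0 -0.04 0 0 0 0 1" --pt "0 0 0 0 0 0 1"

```text
t: 10.35
ee_pos: [0.5441, -0.1012, 0.2315]
eef_rot: [0.708, 0.013, -0.007, -0.706]
wrist_force: [0.3, -0.1, 0.1]
opening: 0.0855
```

```bash
python3 - <<'E'
from h import *
s=robot.get_state();print(s['t'],s['ee_pos'],s['wrist_force'],s['opening'])
c=snap('wrist','w6');W=pts(c)
g=(W[...,2]>.108)&(W[...,2]<.118)&(c['image'].max(2)<60);g[350:]=0;g[:,:200]=0;g[:,360:]=0
A=W[g];print(len(A),A.mean(0),cv2.minAreaRect(A[:,:2].astype(np.float32)))
# scrap stub
for v in range(0,60,4):
    print(v,[(u,(W[v,u]*1000).round(0).tolist()) for u in (270,276,282)])
E
```

```text
10.35 [ 0.54411413 -0.10116536  0.23152101] [ 0.2998576  -0.09997519  0.08075085] 0.08545624250227309
1340 [ 0.54210534 -0.09730743  0.11273199] ((0.5421484708786011, -0.09834355860948563), (0.03943580016493797, 0.019726509228348732), 2.1364710330963135)
0 [(270, [538.0, 46.0, 32.0]), (276, [543.0, 46.0, 33.0]), (282, [547.0, 43.0, 46.0])]
4 [(270, [538.0, 43.0, 32.0]), (276, [543.0, 45.0, 23.0]), (282, [548.0, 41.0, 45.0])]
8 [(270, [538.0, 41.0, 24.0]), (276, [543.0, 42.0, 23.0]), (282, [548.0, 38.0, 46.0])]
12 [(270, [538.0, 38.0, 23.0]), (276, [543.0, 38.0, 24.0]), (282, [548.0, 35.0, 45.0])]
16 [(270, [538.0, 35.0, 23.0]), (276, [543.0, 35.0, 23.0]), (282, [548.0, 32.0, 46.0])]
20 [(270, [538.0, 34.0, 14.0]), (276, [543.0, 34.0, 14.0]), (282, [548.0, 29.0, 47.0])]
24 [(270, [538.0, 30.0, 13.0]), (276, [543.0, 30.0, 15.0]), (282, [548.0, 26.0, 46.0])]
28 [(270, [538.0, 27.0, 14.0]), (276, [543.0, 27.0, 13.0]), (282, [548.0, 23.0, 45.0])]
32 [(270, [538.0, 24.0, 13.0]), (276, [544.0, 24.0, 14.0]), (282, [548.0, 20.0, 46.0])]
36 [(270, [538.0, 21.0, 14.0]), (276, [544.0, 21.0, 15.0]), (282, [548.0, 17.0, 46.0])]
40 [(270, [538.0, 17.0, 14.0]), (276, [544.0, 18.0, 11.0]), (282, [548.0, 14.0, 46.0])]
44 [(270, [538.0, 14.0, 14.0]), (276, [544.0, 14.0, 14.0]), (282, [549.0, 11.0, 45.0])]
48 [(270, [539.0, 11.0, 13.0]), (276, [544.0, 11.0, 15.0]), (282, [549.0, 8.0, 46.0])]
52 [(270, [539.0, 7.0, 13.0]), (276, [544.0, 7.0, 14.0]), (282, [549.0, 5.0, 46.0])]
56 [(270, [539.0, 4.0, 14.0]), (276, [544.0, 4.0, 15.0]), (282, [549.0, 2.0, 45.0])]
```

View pics/w6.png

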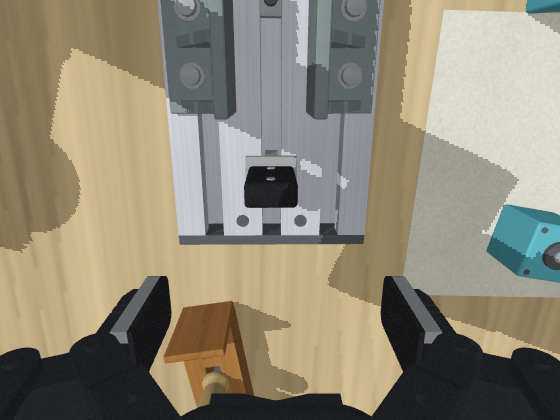

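The scraper stands by itself in the slot. Its grip top reads z=0.1127 (0.113 expected), with its centre at (0.542,-0.098). Next I'll work out the quarter turn.

```bash
cat > d.py <<'E'
from h import *
def delta(yawx,pos,pr=True):
    s=robot.get_state();M=R.from_quat(s['eef_rot']).as_matrix();a=np.radians(yawx)
    X=np.array([np.cos(a),np.sin(a),0]);Y=np.array([0,0,-1.]);G=np.stack([X,Y,np.cross(X,Y)],1)
    print('t',s['t'],'pos',s['ee_pos'].round(4),'yawx %.2f'%np.degrees(np.arctan2(M[1,0],M[0,0])),'tilt(y axis)',M[:,1].round(4),'j',s['joint_pos'].round(3),'f',s['wrist_force'].round(1))
    print('rotvec deg in tool',np.degrees(R.from_matrix(M.T@G).as_rotvec()).round(2))
    d=np.array(pos)-s['ee_pos'];print('shift in tool',(M.T@d).round(4),' in goal frame',(G.T@d).round(4))
E
python3 -c "
from d import *
delta(-88.44,(.5421,-.0985,.2315)); delta(1.56,(.5421,-.0985,.2315))"
```

```text
t 10.4 pos [ 0.5425 -0.1006  0.2287] yawx 1.59 tilt(y axis) [ 0.0041 -0.0015 -1.    ] j [-0.34   0.157  1.606  0.     1.375 -0.368] f [ 0.2 -0.3 -0.8]
rotvec deg in tool [-0.11 90.03  0.26]
shift in tool [-0.0003 -0.0028  0.0021]  in goal frame [-0.0021 -0.0028 -0.0003]
t 10.4 pos [ 0.5425 -0.1006  0.2287] yawx 1.59 tilt(y axis) [ 0.0041 -0.0015 -1.    ] j [-0.34   0.157  1.606  0.     1.375 -0.368] f [ 0.2 -0.3 -0.8]
rotvec deg in tool [0.09 0.03 0.24]
shift in tool [-0.0003 -0.0028  0.0021]  in goal frame [-0.0003 -0.0028  0.0021]
```

Request:
jog_arm --pt "0 0 0 0 10 0 1" --pt "0 0 0 0 10 0 1" --pt "0 0 0 0 10 0 1" --pt "0 0 0 0 10 0 1" --pt "0 0 0 0 10 0 1" --pt "0 0 0 0 10 0 1" --pt "0 0 0 0 10 0 1" --pt "0 0 0 0 10 0 1" --pt "0 0 0 0 10 0 1" --pt "-0.002 0 0 0 0 0 1" --pt "0 0 0 0 0 0 1" --pt "0 0 0 0 0 0 1"

```text
t: 11.9
ee_pos: [0.541, -0.0981, 0.2263]
eef_rot: [0.507, -0.493, 0.492, -0.507]
wrist_force: [0.3, -0.3, 0.8]
opening: 0.0851
```

```bash
python3 - <<'E'
from d import *
c=snap('wrist','w7');W=pts(c)
g=(W[...,2]>.108)&(W[...,2]<.118)&(c['image'].max(2)<60);g[350:]=0;g[:,:200]=0;g[:,360:]=0
A=W[g];r=cv2.minAreaRect(A[:,:2].astype(np.float32));print(len(A),A.mean(0),r)
delta(-88.44,(r[0][0],r[0][1],.075))
E
```

```text
1351 [ 0.54408267 -0.0986581   0.11305684] ((0.5431938171386719, -0.09883976727724075), (0.03835862874984741, 0.019137363880872726), 1.096134901046753)
t 11.95 pos [ 0.5411 -0.0981  0.2265] yawx -88.35 tilt(y axis) [-4.e-04  1.e-04 -1.e+00] j [-0.337  0.158  1.609 -0.     1.375  1.205] f [ 0.3 -0.5 -0.8]
rotvec deg in tool [ 0.03  0.09 -0.01]
shift in tool [0.0008 0.1515 0.0021]  in goal frame [0.0008 0.1515 0.0021]
```

View pics/w7.png

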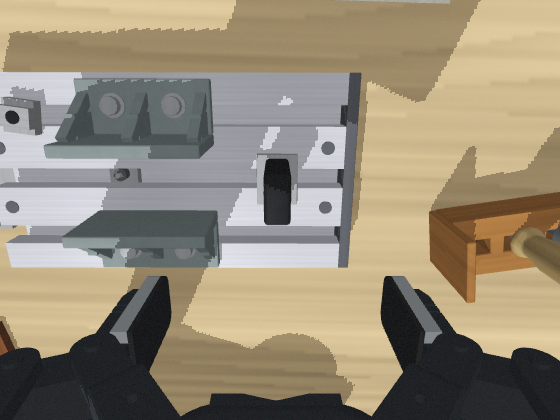

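Request:
jog_arm --pt "0.0005 0.03 0.001 0 0 0 1" --pt "0 0.035 0 0 0 0 1" --pt "0 0.035 0 0 0 0 1" --pt "0 0.03 0 0 0 0 1" --pt "0 0.0165 0 0 0 0 1" --pt "0 0.01 0 0 0 0 1" --pt "0 0 0 0 0 0 1" --pt "0 0 0 0 0 0 -1" --pt "0 0 0 0 0 0 -1" --pt "0 0 0 0 0 0 -1" --pt "0 0 0 0 0 0 -1" --pt "0 0 0 0 0 0 -1" --pt "0 0 0 0 0 0 -1" --pt "0 0 0 0 0 0 -1" --force 60

```text
t: 13.7
ee_pos: [0.5427, -0.0989, 0.0708]
eef_rot: [-0.507, 0.493, -0.493, 0.507]
wrist_force: [-0.3, -1.1, 4.6]
opening: 0.0197
```

```bash
python3 - <<'E'
from d import *
c=snap('wrist','w8');c2=snap('scene','scene8')
im=c2['image'][170:270,200:370];cv2.imwrite('pics/s8z.png',cv2.resize(im,None,fx=4.5,fy=4.5,interpolation=cv2.INTER_CUBIC))
delta(-88.44,(.5421,-.0985,.07)); print(robot.get_state()['opening'],robot.get_state()['wrist_torque'])
E
```

```text
t 13.8 pos [ 0.5427 -0.0989  0.0708] yawx -88.41 tilt(y axis) [ 1.e-03 -4.e-04 -1.e+00] j [-0.337  0.343  1.733 -0.     1.064  1.206] f [-1.   0.   5.9]
rotvec deg in tool [-0.05  0.03  0.03]
shift in tool [-0.0004  0.0008 -0.0006]  in goal frame [-0.0004  0.0008 -0.0006]
0.019414297874370875 [-0.04700662  0.14180613  0.05029789]
```

View pics/w8.png

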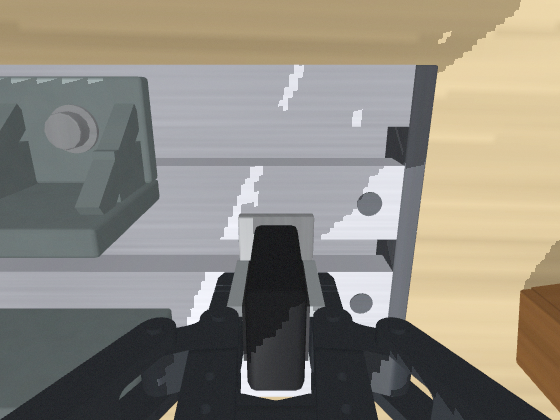

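View pics/s8z.png

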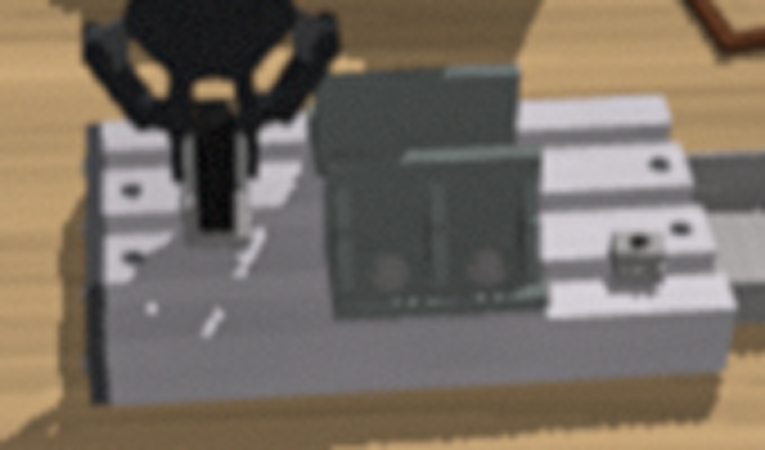

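Pads are on the grip's front and back, with the fingers in line with the slot. I'll ease up 0.7 mm to take the load off the shoe and start along the slot (-tool x). The tip has about 115 mm to go before it meets the head.

Request:
jog_arm --pt "0 -0.0007 0 0 0 0 -1" --pt "-0.01 0 0 0 0 0 -1" --pt "-0.02 0 0 0 0 0 -1" --pt "-0.02 0 0 0 0 0 -1" --pt "-0.02 0 0 0 0 0 -1" --pt "-0.02 0 0 0 0 0 -1" --pt "-0.01 0 0 0 0 0 -1" --pt "-0.008 0 0 0 0 0 -1" --pt "-0.008 0 0 0 0 0 -1" --pt "-0.008 0 0 0 0 0 -1" --pt "-0.008 0 0 0 0 0 -1" --pt "-0.008 0 0 0 0 0 -1"

```text
t: 15.3
ee_pos: [0.5382, 0.0417, 0.0708]
eef_rot: [0.507, -0.493, 0.493, -0.507]
wrist_force: [0.2, -1.7, -0.0]
opening: 0.0193
```

```bash
python3 - <<'E'
from d import *
delta(-88.41,(.5407,-.0415,.0715)); print(robot.get_state()['opening'],robot.get_state()['wrist_torque'])
c2=snap('top','top9')
im=c2['image'][150:300,120:360];cv2.imwrite('pics/t9z.png',cv2.resize(im,None,fx=3.3,fy=3.3,interpolation=cv2.INTER_CUBIC))
E
```

```text
t 15.3 pos [0.5382 0.0417 0.0708] yawx -88.43 tilt(y axis) [-4.e-04  1.e-04 -1.e+00] j [-0.083  0.322  1.762  0.     1.058  1.46 ] f [ 0.2 -1.7 -0. ]
rotvec deg in tool [ 0.02 -0.02 -0.  ]
shift in tool [ 0.0832 -0.0007  0.0002]  in goal frame [ 0.0832 -0.0007  0.0002]
0.01931889088532511 [-0.22567097 -0.01147479 -0.0301158 ]
```

View pics/t9z.png

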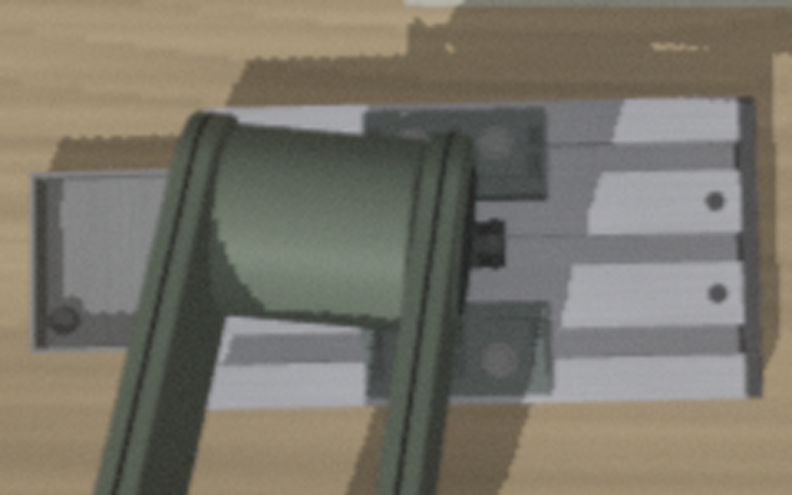

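The arm hides the slot in the top view, but the readings fit a push: 1.7 N against the motion, with the tip about 25 mm past where the head lay. Continuing.

Request:
jog_arm --pt "-0.008 0 0 0 0 0 -1" --pt "-0.008 0 0 0 0 0 -1" --pt "-0.008 0 0 0 0 0 -1" --pt "-0.008 0 0 0 0 0 -1" --pt "-0.008 0 0 0 0 0 -1" --pt "-0.008 0 0 0 0 0 -1" --pt "-0.008 0 0 0 0 0 -1" --pt "-0.008 0 0 0 0 0 -1" --pt "0 0 0 0 0 0 -1"

```text
t: 16.48
ee_pos: [0.5364, 0.1062, 0.0709]
eef_rot: [-0.507, 0.493, -0.493, 0.507]
wrist_force: [-0.6, -0.0, -1.8]
opening: 0.0196
```

```bash
python3 - <<'E'
from d import *
delta(-88.41,(.5355,.152,.0715)); print(robot.get_state()['opening'],robot.get_state()['wrist_torque'])
c2=snap('scene','s10')
im=c2['image'][170:270,240:420];cv2.imwrite('pics/s10z.png',cv2.resize(im,None,fx=4.4,fy=4.4,interpolation=cv2.INTER_CUBIC))
snap('wrist','w10')
E
```

```text
t 16.475 pos [0.5364 0.1062 0.0709] yawx -88.37 tilt(y axis) [-3.e-04  8.e-04 -1.e+00] j [3.700e-02 3.350e-01 1.745e+00 1.000e-03 1.062e+00 1.579e+00] f [-0.6 -0.  -1.8]
rotvec deg in tool [ 0.02  0.04 -0.05]
shift in tool [-0.0458 -0.0006  0.0004]  in goal frame [-0.0458 -0.0006  0.0004]
0.01959849367558355 [ 0.08853101 -0.00832784 -0.01074061]
```

View pics/s10z.png

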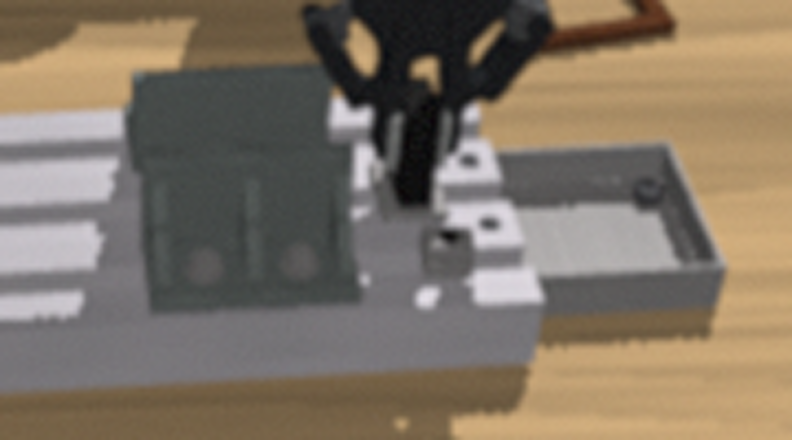

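View pics/w10.png

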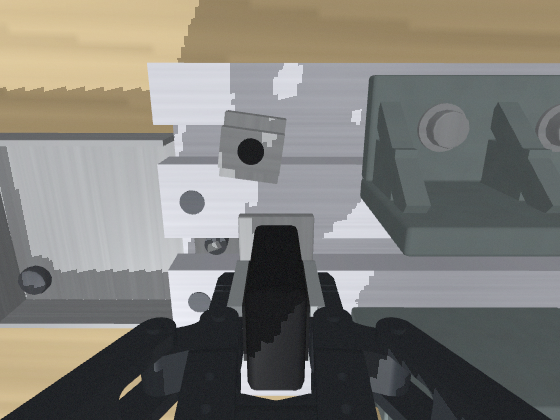

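The wrist picture shows the head's stub at (216,243), just ahead of the shoe and nearly at the open end. There's about 53 mm more to push.

Request:
jog_arm --pt "-0.006 0 0 0 0 0 -1" --pt "-0.006 0 0 0 0 0 -1" --pt "-0.006 0 0 0 0 0 -1" --pt "-0.006 0 0 0 0 0 -1" --pt "-0.006 0 0 0 0 0 -1" --pt "-0.006 0 0 0 0 0 -1" --pt "-0.006 0 0 0 0 0 -1" --pt "-0.006 0 0 0 0 0 -1" --pt "-0.004 0 0 0 0 0 -1" --pt "0 0 0 0 0 0 -1"

```text
t: 17.82
ee_pos: [0.5351, 0.1576, 0.071]
eef_rot: [-0.507, 0.493, -0.493, 0.507]
wrist_force: [0.0, 0.2, -1.8]
opening: 0.019
```

```bash
python3 - <<'E'
from d import *
delta(-88.41,(.5364,.132,.0715)); print(robot.get_state()['opening'],robot.get_state()['wrist_torque'])
snap('wrist','w11')
c2=snap('scene','s11')
im=c2['image'][170:270,240:420];cv2.imwrite('pics/s11z.png',cv2.resize(im,None,fx=4.4,fy=4.4,interpolation=cv2.INTER_CUBIC))
E
```

```text
t 17.825 pos [0.5351 0.1576 0.071 ] yawx -88.38 tilt(y axis) [ 0.e+00  1.e-04 -1.e+00] j [0.131 0.355 1.717 0.    1.07  1.674] f [ 0.   0.2 -1.8]
rotvec deg in tool [-0.    0.03 -0.  ]
shift in tool [ 0.0256 -0.0005  0.0005]  in goal frame [ 0.0256 -0.0005  0.0006]
0.018978959092061064 [-0.04419401  0.03626804  0.03555566]
```

View pics/w11.png

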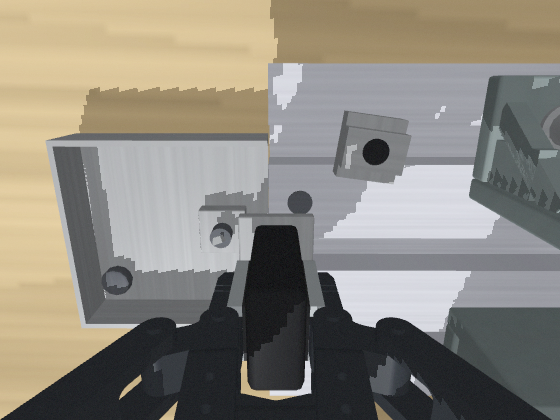

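View pics/s11z.png

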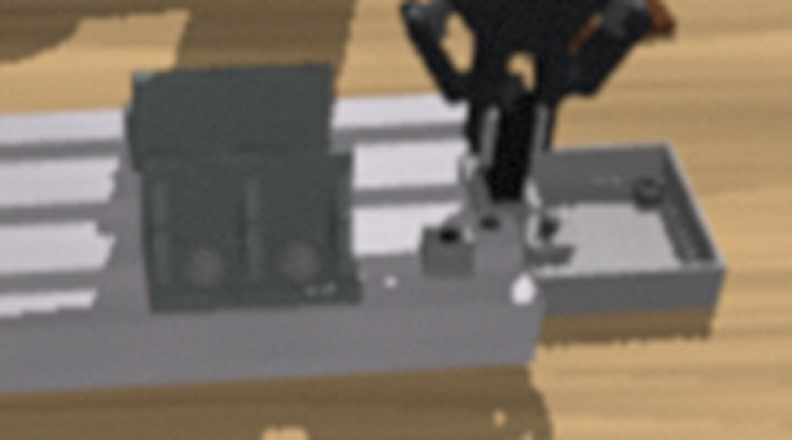

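The head is out in the tray at about (221,228). I'll draw the scraper back 34 mm so the whole shoe stands on the plate, and check the head's height while there.

Request:
jog_arm --pt "0.004 0 0 0 0 0 -1" --pt "0.008 0 0 0 0 0 -1" --pt "0.008 0 0 0 0 0 -1" --pt "0.008 0 0 0 0 0 -1" --pt "0.006 0 0 0 0 0 -1" --pt "0 0 0 0 0 0 -1" --pt "0 0.0005 0 0 0 0 -1" --pt "0 0 0 0 0 0 -1"

```text
t: 18.92
ee_pos: [0.5363, 0.1233, 0.0709]
eef_rot: [-0.507, 0.493, -0.493, 0.507]
wrist_force: [-0.7, -1.4, 0.6]
opening: 0.0192
```

```bash
python3 - <<'E'
from d import *
delta(-88.41,(.5364,.132,.0705)); print(robot.get_state()['opening'],robot.get_state()['wrist_torque'])
c=snap('wrist','w12');W=pts(c)
print('shoe top',[W[225,u].round(4).tolist() for u in (245,310)],[W[220,u].round(4).tolist() for u in (260,276,290)])
W=pts(load('w11'))
for u,v in [(205,215),(235,212),(210,240),(221,230),(205,235),(160,200)]: print(u,v,W[v,u].round(4))
E
```

```text
t 18.925 pos [0.5363 0.1233 0.0709] yawx -88.39 tilt(y axis) [ 5.e-04 -3.e-04 -1.e+00] j [ 0.069  0.341  1.736 -0.     1.064  1.612] f [-0.7 -1.4  0.6]
rotvec deg in tool [-0.03  0.02  0.02]
shift in tool [-0.0087  0.0004  0.0003]  in goal frame [-0.0087  0.0004  0.0003]
0.01918079897451619 [-0.20501769  0.14209315 -0.02048839]
shoe top [[0.554, 0.1384, 0.0509], [0.5549, 0.1076, 0.0511]] [[0.5574, 0.1312, 0.0529], [0.5571, 0.1238, 0.0513], [0.5572, 0.1172, 0.0512]]
205 215 [0.5441 0.1986 0.0147]
235 212 [0.5462 0.1814 0.014 ]
210 240 [0.5323 0.1946 0.0233]
221 230 [0.5386 0.1882 0.0234]
205 235 [0.5318 0.1989 0.0151]
160 200 [0.5491 0.2271 0.0044]
```

View pics/w12.png

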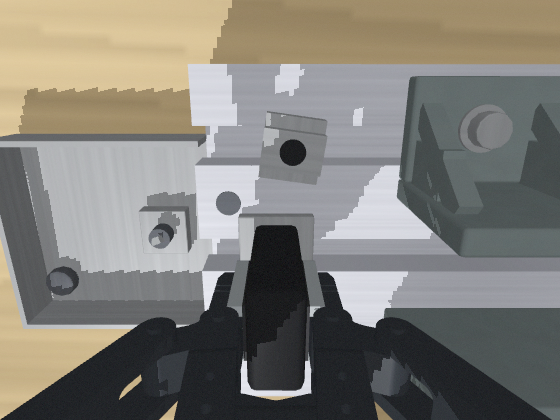

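The head lies flat in the tray (top at z=0.014). The shoe top reads 0.051, so it's seated, and the plate is carrying the weight. Release and rise.

Request:
jog_arm --pt "0 0 0 0 0 0 -0.4" --pt "0 0 0 0 0 0 0.2" --pt "0 0 0 0 0 0 1" --pt "0 0 0 0 0 0 1" --pt "0 0 0 0 0 0 1" --pt "0 0 0 0 0 0 1" --pt "0 -0.02 0 0 0 0 1" --pt "0 -0.04 0 0 0 0 1" --pt "0 -0.04 0 0 0 0 1" --pt "0 -0.04 0 0 0 0 1" --pt "0 -0.02 0 0 0 0 1" --pt "0 0 0 0 0 0 1" --pt "0 0 0 0 0 0 1" --pt "0 0 0 0 0 0 1"

```text
t: 20.72
ee_pos: [0.535, 0.1232, 0.2286]
eef_rot: [0.508, -0.494, 0.492, -0.506]
wrist_force: [0.3, -1.0, 0.4]
opening: 0.0848
```

```bash
python3 - <<'E'
from d import *
delta(-88.41,(.5364,.132,.23)); print(robot.get_state()['opening'])
c=snap('wrist','w13');W=pts(c);snap('scene','s13')
g=(W[...,2]>.108)&(W[...,2]<.118)&(c['image'].max(2)<60);g[350:]=0;g[:,:200]=0;g[:,360:]=0
A=W[g];r=cv2.minAreaRect(A[:,:2].astype(np.float32));print(len(A),A.mean(0),r)
E
```

```text
t 20.725 pos [0.535  0.1232 0.2286] yawx -88.41 tilt(y axis) [-3.5e-03 -2.0e-04 -1.0e+00] j [0.069 0.156 1.606 0.    1.383 1.612] f [ 0.3 -1.   0.4]
rotvec deg in tool [ 0.2  -0.    0.01]
shift in tool [-0.0088 -0.0014  0.0016]  in goal frame [-0.0088 -0.0014  0.0016]
0.08478126018650485
1315 [0.53767227 0.12350195 0.11306215] ((0.536826491355896, 0.12366780638694763), (0.0383586622774601, 0.01967519335448742), 0.8063453435897827)
```

View pics/w13.png

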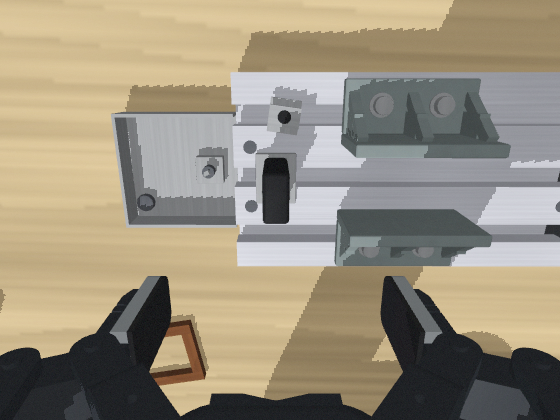

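View pics/s13.png

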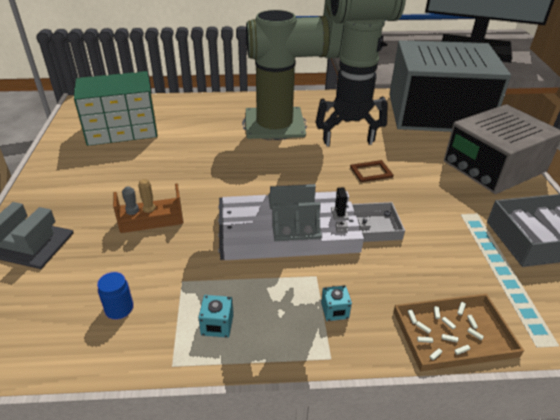

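The scraper stands in the slot (grip top z=0.113, at (0.537,0.124)), with the shoe fully on the plate. The head is at (208,165) in the tray. The brush and pick are in the rack, and the spare T-nut hasn't moved. The gripper is clear, so I'm handing in.

```bash
python3 -c "
from plant import robot
print(robot.hand_in())"
```

```text
the job is handed in; nothing more can be done
None
```

The bolt head is out of the slot and lying flat in the tray, and I handed the job in at about 21 s of the 58 s allowed.

- **First grasp:** I gripped the scraper on its two sides across the row and drew it straight up. I stood its blade in the slot at about plate x = -100 mm and let go; it stayed standing by itself.
- **Push:** I turned the gripper a quarter turn, took the scraper again with the fingers in line with the slot, and pushed the head between the angle plates and out of the open end. I then drew the scraper back about 34 mm, set its shoe down and released it.

**Last checks**
- **Scraper:** it stands upright with the grip top at z = 0.113 m, as expected for the shoe on the plate. The shoe lies wholly on the plate, at about plate x = 123 mm.
- **Bolt head:** its top is at z = 0.014 m, which is right for lying flat on the tray floor.
- **Other things:** the brush and pick are still upright in the rack, and the spare T-nut on the plate was not moved.
- **Forces:** the wrist force readings I took never passed about 6 N, and the gripper is well clear of everything.

No check failed. The only disagreement was about 1 mm between two camera measurements of the scraper's position across the slot, which is within the stated calibration.

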